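# Take the strainer plate out of its covered box and hold it over the sink

### The job

Swing the cover flap of the strainer box on the worktop right open, past upright, and leave it standing open. Then draw the mesh filter plate (the one with the wide bar grip) up out of its bay, leaving the blank plate with the round knob where it is, and carry it to the sink. Finish while still holding the filter plate in the gripper, upright and still over the middle of the sink, with its lower edge clear above the rim; do not put it down, and do not disturb the jar, bottle, beaker or stopper standing around.

Things in the scene. Friction and masses are not known exactly. Their poses are not given: they have to be found in the camera images.
- strainer_box: Grey open-topped box fixed to the worktop, 94 (x) x 150 (y) x 72 mm high, walls 5 mm. Origin: centre of its underside; x points to its rear (hinge side), y to its left. A middle wall makes two bays, left and right (centres 36 mm off the middle, 15 mm towards the front); guides 60 mm high and 10 mm apart hold a plate upright in each, faces along x, 2 mm free in thickness, 3 mm sideways.
- flap (a joint): Hinge of the white cover flap, a shallow hood 107 (x) x 154 (y) x 38 mm over the box that hides both plates (top 110 mm over the worktop). It turns about the box's y axis: 0 closed (starts up to 0.1 ajar), 1.57 upright, 1.9 stop, leaning away from the robot. Stiff: it stays where it is left; 2 to 3 N at the tab move it.
- flap_hinge (a point): Middle of the flap's hinge line, at the rear top edge of the box: 58 mm behind the box origin along the box's x, 72 mm up. Turns with the flap.
- flap_tab (a point): Where to pinch the flap's pull tab, a tongue 30 mm wide (box y), 10 mm thick, 45 mm long at the middle of its front. The point is 30 mm out from the front, 137 mm from the hinge along the flap; shut, 15 mm above the hinge. Pinched from above by its side edges (fingers closing along box y) it pivots in the fingers, so the gripper can stay pointing down over the whole swing.
- filter_plate: The part to take out: steel frame with wire mesh, 6 (its x) x 62 (its y) x 70 mm high, a neck and bar grip above (94 mm in all), about 0.09 kg. Origin: middle of its lower edge; z up, x square to its face. It stands loose in the left or right bay by chance, its x along the box's x, lower edge 5 mm over the worktop.
- filter_grip (a point): Middle of the filter plate's bar grip, 87 mm above its lower edge: a steel bar 12 mm thick (x) x 40 mm wide (y) x 14 mm high. With the flap open its underside stands 13 mm above the box walls, free to pinch from above with fingers closing along the plate's x.
- blank_plate: Solid steel plate of the same size without mesh, in the other bay, with a round knob 18 mm across on a post as its grip. Origin: middle of its lower edge. Leave it in place.
- blank_grip (a point): Post of the blank plate's knob, 84 mm above that plate's lower edge.
- sink_centre (a point): Middle of the working space over the sink bowl, at worktop height (the sink's rim). The bowl reaches at least 90 mm from here ahead and back (world x) and 140 mm to either side (world y).
- jar_a: Bystander: sample jar with a blue screw lid, 59 mm across, 65 mm high, in front of the sink. Origin: centre of its underside.
- drop_bottle: Bystander: small brown bottle with a white cap, 40 mm across, 78 mm high, at the right behind the strainer box. Origin: centre of its underside.
- stopper_b: Bystander: dark rubber stopper, 33 mm across, 27 mm high, behind the strainer box on its left. Origin: centre of its underside.
- beaker: Bystander: glass beaker, 69 mm across, 80 mm high, left of the sink. Origin: centre of its underside.

How it is judged:
By the outcome, as a careful person would: the job done as asked, in the order asked, and still so for the second after the job is handed in, while the arm keeps its last pose, push and grip.
It also fails if it takes over 58 s, if anything falls off the work surface, if the arm or the gripper's body presses on something with over 40 N, if the wrist force passes 120 N, or if a joint passes its speed limit or range.

### The arm

A 6-joint arm with a two-finger parallel gripper is mounted at the origin on a cart in front of the work surface, level with it; the furniture and walls round the work are solid. World frame = base frame: x ahead of the robot, y to its left, z up, the work surface at z = 0. Lengths are in mm, angles in rad, forces in N, time in s.
With the tool pointing down it reaches from about 300 to 850 mm from the base axis. Payload 5.4 kg.
Tool frame: the origin (TCP) lies midway between the tips of the shut fingers; the grasp point (between the pads) lies 19 mm behind it (ctrl.hold_point_z is the distance from the TCP to the grasp point, in mm); z points along the fingers, y is the direction in which the jaws open and shut (so a half turn about z gives the same grasp; the last joint's range is limited). The gripper opens to 85 mm and grips with 20 to 120 N. Pads are 22 mm wide; open, the fingers measure 114 mm over their backs; the gripper's body (76 mm by 85 mm) begins 54 mm behind the grasp point. The pads swing forward as they close: fully open they stand 13 mm farther back than shut.
Start: joints at [-1.383, 0.158, 1.597, -0, 1.386, -0.21], TCP at [222.725, -530.094, 193.499] pointing down, gripper open.
Joint ranges: [-2.91, 2.91], [-0.94, 2.29], [0.18, 2.7], [-1.29, 4.43], [0.17, 2.64], [-3, 3]. Speed limits (rad/s): [2.57, 2.57, 3.14, 3.14, 3.14, 3.14].

### API

Orientations are given as a 3x3 rotation matrix whose columns are the frame's x, y, z axes.
In Python, from rig import status, imaging, ticket, ctrl gives the robot as it stands.
- The arm moves only by the shell command python3 -m creep 'ROWS' [FORCE]. ROWS is text: rows parted by semicolons, each of 5 numbers parted by spaces: the opening, from 0 (shut) to 1 (fully open), then the shift along the tool's x, y, z in m, then the turn about the tool's z in degrees. In form: jaw tx ty tz twist; .... A call has 1 to 10 rows; each row is the pose to reach, as a shift and turn from the pose commanded when the call began, along the tool's axes at that moment; what a row does not reach only later rows make up. A row lasts 1/10 s, in which the tool goes at most 50 mm and 8.59 degrees, less where a joint would pass 70% of its speed; a pose out of reach is approached as far as the arm can. A call with a gripper value outside its range is refused whole. The fingers move at their own pace and stop on an object; FORCE is the grip in N (left out, the last holds). Time passes only in rows, so rows that repeat a pose let the fingers close. It gives the time, the measured TCP pose, the force and the opening at its end, in the units of the state.
- status.state(): the state, without advancing time (a new reading comes with each control period).
- imaging.camera(name): name is "side" or "top"; returns a dict with "img" (384x512x3 uint8, red, green, blue), "mtx" (3x3 intrinsics, pixels), "dist_coeffs" ([k1, k2, p1, p2, k3] as OpenCV has them; the pictures are not rectified), "R" (3x3) and "t" (3): a world point X has camera coordinates R X + t. Camera axes: x right, y down, z forward; pixel columns grow to the right and rows downward; lengths in mm; the calibration is good to about 2 mm. A picture is of the moment at which its call begins. There is no depth.
- ticket.hand_in(): hands the job in, once; it reports no verdict.
The state is a dict: "time": time; "joints": joint angles; "dq": joint speeds; "joint_efforts": joint torques, N m; "eef_pos": TCP position; "tool_rot": TCP orientation; "force": force on the tool from outside, world axes, zero at the start; "ft_torque": the same for the moment, N m; "grip_width": finger opening in mm.
Only numpy, scipy, OpenCV 4.12 (cv2) and the standard library are available. Lean on these libraries where they do the work, as an engineer would, in place of code of your own. Each camera call takes 0.05 s, during which the arm holds its last target. There are 200 camera calls.

## Working session

There is one attempt and no reset: what is moved stays moved. The work goes in short steps, Python scripts to look and compute and a shell command to move; the robot and the scene stay as the last step left them, time stands still between calls to the robot, and variables do not carry over. Pictures are saved under pics/ and viewed, about 8 in all and at most 12, crops included, and the job is handed in when it is done.

```bash
mkdir -p pics; ls
python3 - <<'E'
from rig import status, imaging, ctrl
import cv2
s=status.state()
print(s['time'],s['eef_pos'],s['tool_rot'],s['force'],s['grip_width'],ctrl.hold_point_z)
for n in('side','top'):
    c=imaging.camera(n); cv2.imwrite(f'pics/{n}0.png',cv2.resize(c['img'][:,:,::-1],(800,600),interpolation=cv2.INTER_CUBIC))
    print(n,c['mtx'].tolist(),c['dist_coeffs'],c['R'].tolist(),c['t'])
E
```

```text
pics
0.0 [ 222.61068191 -529.40870304  192.5092906 ] [[ 9.21922855e-01  3.87373369e-01 -3.51119809e-04]
 [ 3.87373300e-01 -9.21920952e-01  1.91966333e-03]
 [ 4.19921743e-04 -1.90579594e-03 -9.99998096e-01]] [ 0.43347391 -0.10185419  0.52579842] 85.57076693129802 18.700000000000003
side [[440.4380441025905, 0.0, 246.1126902842353], [0.0, 440.4380441025905, 191.08272182253762], [0.0, 0.0, 1.0]] [0.05884261 0.         0.         0.         0.        ] [[0.9684912892786243, -0.24882776743324728, -0.010457760066758193], [-0.12975258462860947, -0.4682926883934312, -0.8739944077506723], [0.21257678465350732, 0.8478128921828441, -0.48582343549373763]] [-498.20326763  205.57657765 1474.83554512]
top [[346.8326879530846, 0.0, 251.77073577654673], [0.0, 346.8326879530846, 194.36921929303415], [0.0, 0.0, 1.0]] [-0.10719786  0.          0.          0.          0.        ] [[0.017015661340670788, -0.9998037546236102, 0.010144925316220176], [-0.9970904743005956, -0.017721761745975634, -0.07413855420516485], [0.07430379080607462, -0.00885389186465205, -0.9971963474014014]] [ 117.95922002  547.64777495 1308.68703464]
```

View pics/top0.png

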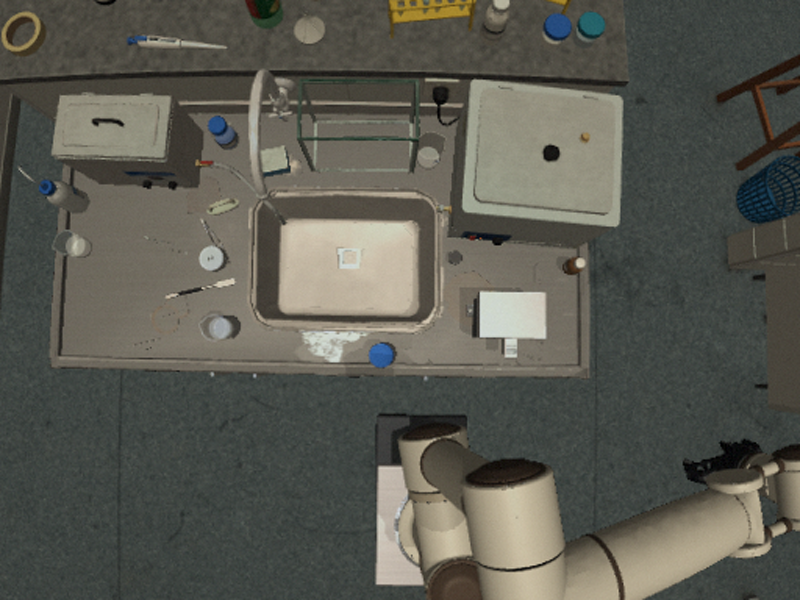

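View pics/side0.png

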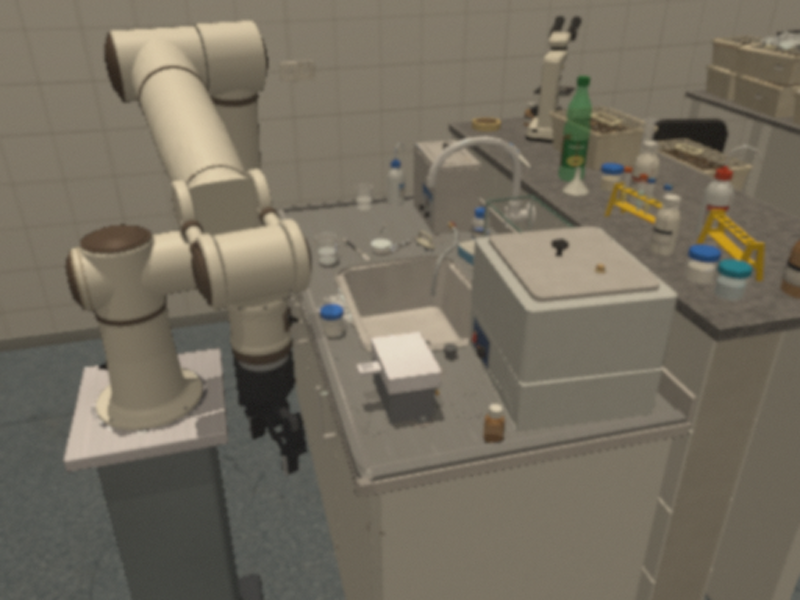

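The top view shows the white flap at about (478–546, 292–338) with its tab at (511,348), the sink at (345,260), the jar at (381,355), the beaker at (218,326), the stopper at (455,257) and the bottle at (574,265). The side view shows the flap at (372–440, 335–390) with its tab at (368,368). I'll zoom in on both to get corners.

```bash
cat > h.py <<'E'
import numpy as np, cv2
from rig import status, imaging, ctrl
def proj(c,X):
    return cv2.projectPoints(np.asarray(X,float).reshape(-1,3),cv2.Rodrigues(c['R'])[0],c['t'],c['mtx'],c['dist_coeffs'])[0].reshape(-1,2)
def onplane(c,uv,z):
    n=cv2.undistortPoints(np.asarray(uv,float).reshape(-1,1,2),c['mtx'],c['dist_coeffs']).reshape(-1,2)
    d=np.c_[n,np.ones(len(n))]@c['R']; o=-c['R'].T@c['t']
    return o+d*((z-o[2])/d[:,2])[:,None]
def crop(c,x0,y0,w,h,k):
    return cv2.resize(c['img'][y0:y0+h,x0:x0+w,::-1],None,fx=k,fy=k,interpolation=cv2.INTER_CUBIC)
E
python3 - <<'E'
from h import *
t=imaging.camera('top');s=imaging.camera('side')
a=crop(t,290,175,80,60,5);b=crop(s,220,205,80,60,5)   # 400x300 each
a2=crop(t,290,150,100,75,4)
cv2.imwrite('pics/z0.png',np.vstack([np.hstack([a,b]),np.hstack([a2,crop(s,230,240,100,75,4)])]))
print(onplane(t,[[345*.64,260*.64],[381*.64,355*.64],[218*.64,326*.64]],0).round())
print('sink rim corners',onplane(t,np.array([[252,192],[442,192],[440,325],[252,325]])*.64,0).round())
print('flap corners',onplane(t,np.array([[478,292],[546,292],[546,338],[478,336]])*.64,112).round(), onplane(t,[[511*.64,349*.64]],90))
E
```

```text
[[655. 250.   0.]
 [419. 156.   0.]
 [483. 565.   0.]]
sink rim corners [[826. 493.   0.]
 [834.   9.   0.]
 [496.  11.   0.]
 [487. 479.   0.]]
flap corners [[ 569.  -65.  112.]
 [ 572. -224.  112.]
 [ 466. -224.  112.]
 [ 468.  -66.  112.]] [[ 439.51803495 -147.18553445   90.        ]]
```

View pics/z0.png

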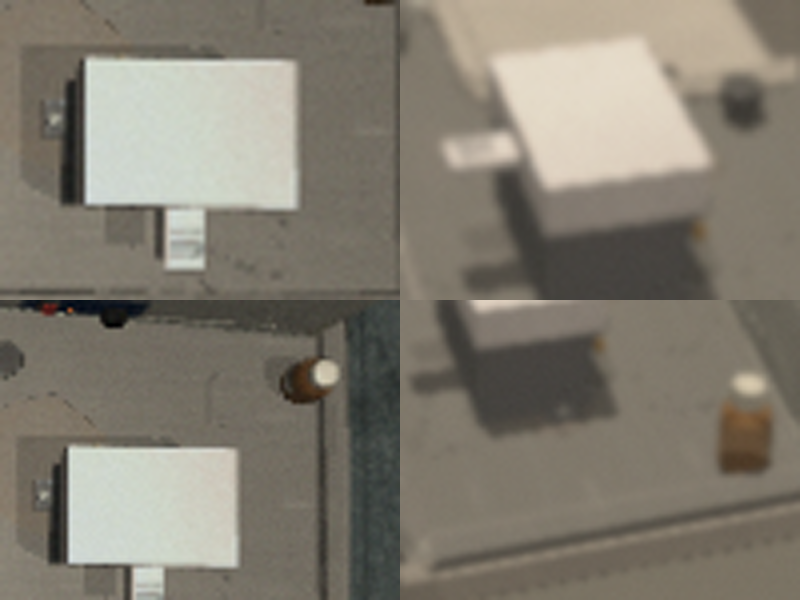

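The zoom gives clear flap-top and tab corners in both views: in the top crop (84,58), (297,61), (298,209), (84,206) with the tab end at y≈268, and in the side crop (92,58), (245,38), (312,160), (148,188). Next I'll fit the box pose and flap angle together.

```bash
cat > box.py <<'E'
from h import *
def flap(p,P):  # P: (forward of hinge toward robot, left, up) in flap frame
    x,y,w,a=p; P=np.asarray(P,float)
    ca,sa=np.cos(a),np.sin(a)
    X=58-(P[:,0]*ca-P[:,2]*sa); Z=72+P[:,0]*sa+P[:,2]*ca
    return box(p,np.c_[X,P[:,1],Z])
def box(p,B):
    B=np.asarray(B,float); x,y,w=p[:3]; c,s=np.cos(w),np.sin(w)
    return np.c_[x+c*B[:,0]-s*B[:,1],y+s*B[:,0]+c*B[:,1],B[:,2]]
E
python3 - <<'E'
from box import *
from scipy.optimize import least_squares
t=imaging.camera('top');s=imaging.camera('side')
Pc=[[0,77,38],[0,-77,38],[107,-77,38],[107,77,38],[152,15,20],[152,-15,20]]
f=lambda uv,o:(np.array(uv)+.5)/5-.5+o
ut=f([[84,58],[297,61],[298,209],[84,206],[165,269],[206,269]],[290,175])
us=f([[245,38],[312,160],[148,188],[92,58],[44,138],[52,168]],[220,205])
def res(q):
    X=flap(q[:4],Pc)
    return np.r_[(proj(t,X)-ut).ravel(),(proj(s,X)-us).ravel()]
r=least_squares(res,[520,-145,0,.05],loss='soft_l1')
print(r.x,res(r.x).reshape(-1,2).round(1).tolist())
p=r.x; np.save('p.npy',p)
print('tab',flap(p,[[137,0,15]]),'hinge',flap(p,[[0,0,0]]))
print('bays',box(p,[[-15,36,92],[-15,-36,92]]))
st=f([[340,108]],[220,205]); print('stopper',onplane(s,st,14))
tt=lambda uv,o:(np.array(uv)+.5)/4-.5+o
print('bottle',onplane(t,tt([[326,73]],[290,150]),78))
for a in(.0,1.57,1.75,1.85): print(a,flap([*p[:3],a],[[137,0,15],[152,0,15],[107,0,38]]).round())
E
```

```text
[ 5.16054417e+02 -1.46386366e+02 -5.01153913e-03 -1.12844045e-02] [[0.6, -0.6], [0.2, -0.2], [-0.1, -0.2], [0.3, -0.4], [0.0, -0.2], [-0.0, -0.1], [-0.6, -1.1], [0.4, 0.0], [-0.5, 0.0], [-0.9, -0.3], [-0.4, 0.5], [-0.0, -0.2]]
tab [[ 436.89487119 -145.9896511    85.45311437]] hinge [[ 574.05368869 -146.67703364   72.        ]]
bays [[ 501.23502006 -110.31164489   92.        ]
 [ 500.87419076 -182.31074074   92.        ]]
stopper [[658.06043429 -37.57467582  14.        ]]
bottle [[ 648.66337663 -317.53942011   78.        ]]
0.0 [[ 437. -146.   87.]
 [ 422. -146.   87.]
 [ 467. -146.  110.]]
1.57 [[ 589. -147.  209.]
 [ 589. -147.  224.]
 [ 612. -147.  179.]]
1.75 [[ 613. -147.  204.]
 [ 616. -147.  219.]
 [ 631. -147.  171.]]
1.85 [[ 626. -147.  200.]
 [ 630. -147.  214.]
 [ 640. -147.  164.]]
```

```bash
python3 -m creep '1 0.02 -0.015 0 2;1 0.06 -0.047 0 5;1 0.1 -0.078 0 8;1 0.14 -0.109 0 11;1 0.18 -0.14 0 14;1 0.22 -0.172 0 17;1 0.26 -0.203 0 20;1 0.3 -0.235 0 22;1 0.33 -0.258 0 23;1 0.3455 -0.27 0 23.1' 30
python3 -m creep '1 0 0 0 0;1 0 0 0 0;1 0 0 0 0'
python3 -c "
from h import *
s=status.state();print(s['tool_rot'].round(4),s['joints'].round(3),s['force'])
t=imaging.camera('top');print(onplane(t,np.array([[470,238],[520,242]])*.64,0),onplane(t,np.array([[465,225],[540,225]])*.64,250))"
```

```text
time: 1.3
eef_pos: [437.7, -144.1, 193.6]
tool_rot: [[1.0, -0.002, 0.001], [-0.002, -1.0, 0.001], [0.001, -0.001, -1.0]]
force: [0.3, -0.6, 0.9]
grip_width: 85.6
time: 1.6
eef_pos: [436.2, -148.3, 193.5]
tool_rot: [[1.0, -0.007, -0.0], [-0.007, -1.0, -0.0], [-0.0, 0.0, -1.0]]
force: [0.5, -0.3, 0.1]
grip_width: 85.4
[[ 1.0e+00 -6.6e-03 -2.0e-04]
 [-6.6e-03 -1.0e+00 -3.0e-04]
 [-2.0e-04  3.0e-04 -1.0e+00]] [-0.591 -0.147  1.904 -0.     1.385  0.987] [ 0.48397424 -0.34142263  0.09851183]
[[ 716.65992803  -63.18942062    0.        ]
 [ 709.43937169 -190.81795077    0.        ]] [[ 693.42716263  -15.13252193  250.        ]
 [ 697.47075552 -171.83876866  250.        ]]
```

```bash
python3 -m creep '1 0 -0.002 0.02 0;1 0 -0.002 0.045 0;1 0 -0.002 0.07 0;1 0 -0.002 0.095 0;1 0 -0.002 0.115 0;1 0 -0.002 0.126 0;1 0 -0.002 0.126 0;1 0 -0.002 0.126 0'
python3 - <<'E'
from box import *
t=imaging.camera('top');s=imaging.camera('side')
cv2.imwrite('pics/z1.png',np.hstack([crop(t,290,160,80,80,5),crop(s,200,190,80,80,5)]))
E
```

```text
time: 2.45
eef_pos: [437.0, -146.1, 68.2]
tool_rot: [[1.0, -0.006, 0.001], [-0.006, -1.0, -0.001], [0.001, 0.001, -1.0]]
force: [0.2, -0.7, -0.1]
grip_width: 85.1
```

View pics/z1.png

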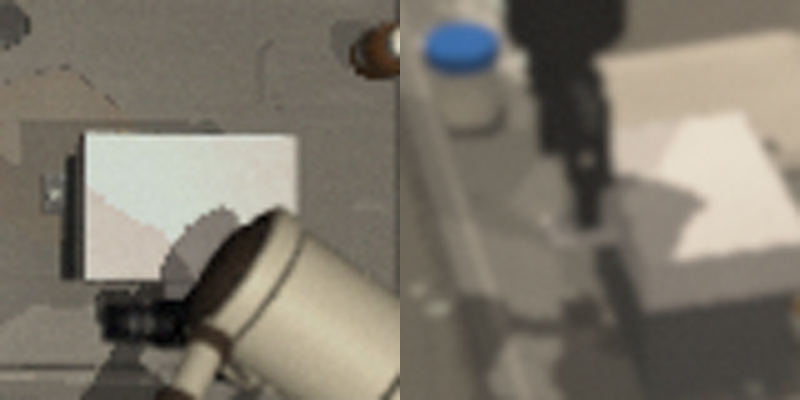

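The gripper straddles the tab (side crop around (590,225)) and the top view agrees. I'll close on it.

```bash
python3 -m creep '0 0 0 0.002 0;0 0 0 0.002 0;0 0 0 0.002 0;0 0 0 0.002 0;0 0 0 0.002 0;0 0 0 0.002 0;0 0 0 0.002 0;0 0 0 0.002 0' 30
python3 - <<'E'
from box import *
p=np.load('p.npy');s=status.state()
gp=s['eef_pos']+s['tool_rot'][:,2]*-18.7; print(gp)
P=lambda a:flap([*p[:3],a],[[137,0,15]])[0]
a0=p[3]
for a in np.r_[np.arange(0.1,1.9,.09)]:
    d=(P(a)-P(0))@s['tool_rot']/1000; print(round(a,2),d.round(4))
E
```

```text
time: 3.35
eef_pos: [436.7, -145.3, 65.5]
tool_rot: [[1.0, -0.005, -0.0], [-0.005, -1.0, 0.0], [-0.0, -0.0, -1.0]]
force: [0.4, 0.4, 0.5]
grip_width: 0.2
[ 436.66787572 -145.32528062   84.19333146]
0.1 [ 0.0022 -0.     -0.0136]
0.19 [ 0.0053 -0.     -0.0256]
0.28 [ 0.0095 -0.     -0.0373]
0.37 [ 0.0147 -0.     -0.0485]
0.46 [ 0.0209 -0.     -0.0593]
0.55 [ 0.028  -0.     -0.0694]
0.64 [ 0.0361 -0.     -0.0788]
0.73 [ 0.0449 -0.     -0.0875]
0.82 [ 0.0545 -0.     -0.0954]
0.91 [ 0.0648 -0.     -0.1024]
1.0 [ 0.0756 -0.     -0.1084]
1.09 [ 0.0869 -0.     -0.1134]
1.18 [ 0.0987 -0.     -0.1174]
1.27 [ 0.1107 -0.     -0.1203]
1.36 [ 0.123  -0.     -0.1221]
1.45 [ 1.354e-01 -1.000e-04 -1.228e-01]
1.54 [ 1.478e-01 -1.000e-04 -1.224e-01]
1.63 [ 1.601e-01 -1.000e-04 -1.209e-01]
1.72 [ 1.722e-01 -1.000e-04 -1.183e-01]
1.81 [ 1.840e-01 -1.000e-04 -1.145e-01]
```

Width 0.2: nothing is between the pads. I'll look before touching anything.

Run:
```python
from box import *
t=imaging.camera('top');s=imaging.camera('side')
p=np.load('p.npy')
a=s['img'].copy()
st=status.state()
b=crop(s,200,205,80,60,5)[:,:,::-1].copy()
q=flap([*p[:4]],[[152,15,20],[152,-15,20],[107,-15,20],[107,15,20],[137,0,15]])
for u in proj(s,q): 
    u=(u-[200,205]+.5)*5-.5; cv2.circle(b,tuple(u.round().astype(int).tolist()),2,(255,0,0),-1)
for zz in(0,18.7):
    u=(proj(s,[st['eef_pos']+[0,0,zz]])[0]-[200,205]+.5)*5-.5; cv2.circle(b,tuple(u.round().astype(int).tolist()),2,(0,255,0),-1)
cv2.imwrite('pics/z2.png',np.hstack([cv2.resize(b[:,:,::-1],(400,300)),crop(t,290,175,80,60,5)]))
```

```text
(no output)
```

View pics/z2.png

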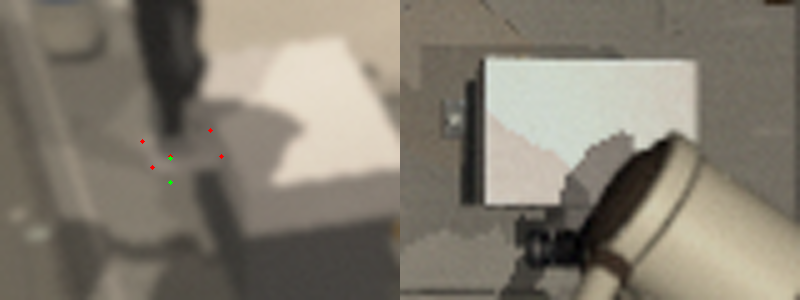

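Run:
```python
from box import *
t=imaging.camera('top');s=imaging.camera('side')
st=status.state();e=st['eef_pos'];print(e,st['grip_width'],st['force'])
print('start TCP side800',proj(s,[[222.7,-530,193.5],[222.7-.387*43,-530+.92*43,206],[222.7+.387*43,-530-.92*43,206]])/.64)
def draw(c,x0,y0):
    b=crop(c,x0,y0,100,150,4).copy()
    def d(X,col):
        for u in proj(c,X):
            u=(u-[x0,y0]+.5)*4-.5; cv2.circle(b,tuple(u.round().astype(int).tolist()),2,col,-1)
    p=np.load('p.npy')
    d(flap(p,[[152,15,20],[152,-15,20],[107,-15,20],[107,15,20]]),(0,0,255))
    d([e+[0,0,z] for z in(0,19,40,60,73)],(0,255,0))
    d([e+[dx,dy,z] for z in(73,) for dx in(-38,38) for dy in(-42,42)],(255,128,0))
    return np.clip(b.astype(float)*1.6,0,255).astype(np.uint8)
cv2.imwrite('pics/z3.png',np.hstack([draw(s,190,130),draw(t,290,130)]))
```

```text
[ 436.66132996 -145.33511531   65.48905914] -0.048379074775122724 [-0.62680035 -0.77274469  0.02032371]
start TCP side800 [[276.63208607 479.36203631]
 [261.26810439 456.13354899]
 [291.44780338 490.29943141]]
```

View pics/z3.png

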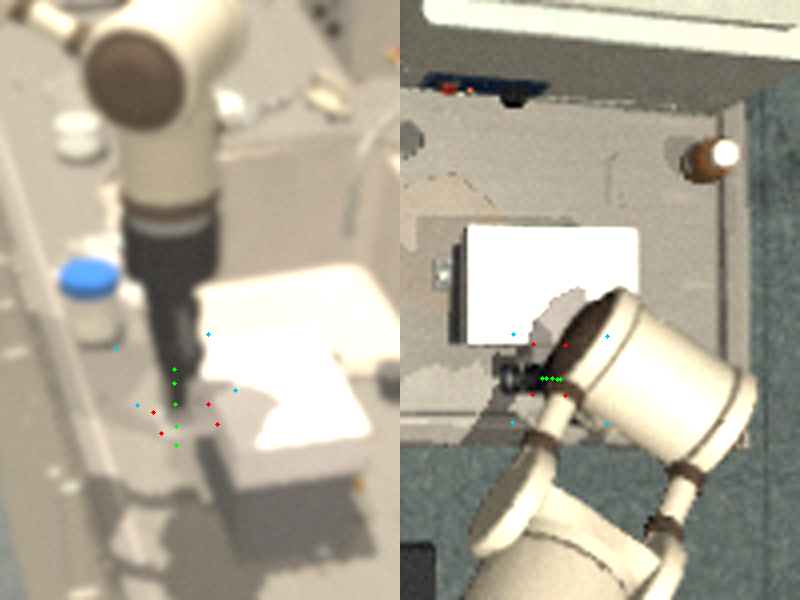

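The crops show the fingertips at about (178,412) in the side view, level with the tab top. The reported TCP projects to (176,445), so the real fingers look about 30 mm higher than reported. The start picture shows the same offset. I'll reopen, go down 25 mm and close again.

```bash
python3 -m creep '1 0 0 0 0;1 0 0 0 0;1 0 0 0 0;1 0 0 0 0;1 0 0 0 0;1 0 0 0.008 0;1 0 0 0.016 0;1 0 0 0.025 0;1 0 0 0.025 0'
python3 -m creep '0 0 0 0 0;0 0 0 0 0;0 0 0 0 0;0 0 0 0 0;0 0 0 0 0;0 0 0 0 0;0 0 0 0 0' 30
```

```text
time: 4.45
eef_pos: [435.2, -144.4, 38.5]
tool_rot: [[1.0, -0.005, -0.003], [-0.005, -1.0, 0.002], [-0.003, -0.002, -1.0]]
force: [-1.0, 0.7, 1.1]
grip_width: 85.5
time: 5.15
eef_pos: [436.9, -146.1, 40.9]
tool_rot: [[1.0, -0.005, 0.001], [-0.005, -1.0, -0.001], [0.001, 0.001, -1.0]]
force: [-0.8, -5.1, 0.8]
grip_width: 29.1
```

Gripped at 29.1 mm, the tab's width. Now the swing along the arc.

```bash
python3 -m creep '0 0.002 0 -0.0136 0;0 0.005 0 -0.0256 0;0 0.0095 0 -0.0373 0;0 0.0147 0 -0.0485 0;0 0.021 0 -0.0593 0;0 0.028 0 -0.0694 0;0 0.036 0 -0.0788 0;0 0.045 0 -0.0875 0;0 0.0545 0 -0.0954 0;0 0.0545 0 -0.0954 0'
```

```text
time: 6.15
eef_pos: [492.0, -146.3, 135.8]
tool_rot: [[1.0, -0.005, 0.001], [-0.005, -1.0, -0.001], [0.001, 0.001, -1.0]]
force: [2.5, -5.2, -3.3]
grip_width: 28.8
```

```bash
python3 -m creep '0 0.0103 0 -0.007 0;0 0.0211 0 -0.013 0;0 0.0324 0 -0.018 0;0 0.0442 0 -0.022 0;0 0.0562 0 -0.0249 0;0 0.0685 0 -0.0267 0;0 0.0809 0 -0.0274 0;0 0.0933 0 -0.027 0;0 0.1056 0 -0.0255 0;0 0.1177 0 -0.0229 0'
python3 -m creep '0 0.006 0 0.002 0;0 0.0105 0 0.0035 0;0 0.0105 0 0.0035 0;0 0.0105 0 0.0035 0'
```

```text
time: 7.15
eef_pos: [608.7, -146.5, 159.0]
tool_rot: [[1.0, -0.006, -0.002], [-0.006, -1.0, -0.0], [-0.002, 0.0, -1.0]]
force: [-2.6, -2.8, 3.6]
grip_width: 29.5
time: 7.55
eef_pos: [620.1, -146.6, 156.0]
tool_rot: [[1.0, -0.005, 0.002], [-0.005, -1.0, -0.001], [0.002, 0.001, -1.0]]
force: [1.0, -3.6, 3.7]
grip_width: 28.6
```

```bash
python3 -m creep '0.6 0 0 0 0;0.6 0 0 0 0;0.6 0 0 0 0;0.6 0 0 0 0;0.6 0 0 -0.02 0;0.6 0 0 -0.05 0;0.6 0 0 -0.09 0;0.6 0 0 -0.12 0;0.6 0 0 -0.12 0'
python3 -m creep '1 -0.03 0 0 0;1 -0.07 0 0 -8;1 -0.11 0 0 -16;1 -0.15 0 0 -24;1 -0.19 0 0 -32;1 -0.22 0 0 -40;1 -0.24 0 0 -48;1 -0.25 0 0 -56;1 -0.25 0 0 -64;1 -0.25 0 0 -72'
python3 -m creep '1 0 0 0 -8;1 0 0 0 -16;1 0 0 0 -18;1 0 0 0 -18'
python3 - <<'E'
from box import *
t=imaging.camera('top');s=imaging.camera('side')
cv2.imwrite('pics/z4.png',np.hstack([crop(t,270,120,100,150,4),crop(s,190,100,100,150,4)]))
print(status.state()['joints'].round(2))
E
```

```text
time: 8.45
eef_pos: [621.7, -147.1, 281.6]
tool_rot: [[1.0, -0.005, 0.009], [-0.005, -1.0, -0.004], [0.009, 0.004, -1.0]]
force: [0.9, -0.5, 0.7]
grip_width: 51.1
time: 9.45
eef_pos: [368.8, -144.7, 274.5]
tool_rot: [[0.309, 0.951, -0.0], [0.951, -0.309, 0.001], [0.0, -0.001, -1.0]]
force: [-0.1, 0.2, 0.6]
grip_width: 85.7
time: 9.85
eef_pos: [369.1, -144.6, 274.5]
tool_rot: [[0.005, 1.0, -0.001], [1.0, -0.005, 0.001], [0.001, -0.001, -1.0]]
force: [0.1, 0.1, 0.2]
grip_width: 85.3
[-0.68 -0.38  1.93  0.    1.59 -0.67]
```

View pics/z4.png

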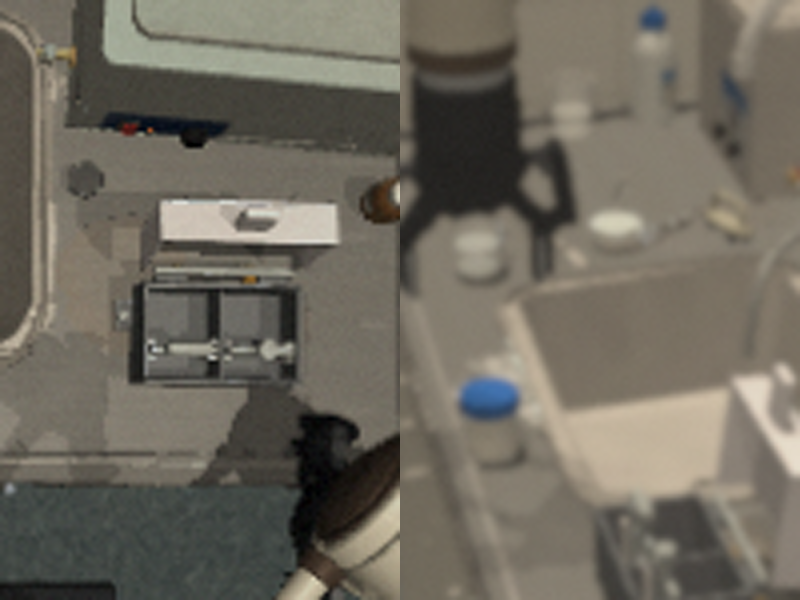

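The flap stands open past upright. The filter's bar grip is in the left bay, spanning about (168–210, 349) in the top crop, and the blank's round knob is at (270,350). I'll work out the grip position and the tool offset.

Run:
```python
from box import *
t=imaging.camera('top');s=imaging.camera('side')
p=np.load('p.npy')
f=lambda uv,o:(np.array(uv,float)+.5)/4-.5+o
print('bar',onplane(t,f([[168,349],[211,349],[270,351]],[270,120]),99))
print('side crop k4 of nominal grip', [(((u-[190,100]+.5)*4-.5)+[400,0]).round().tolist() for u in proj(s,[[501,-110,92],[501,-182,89]])])
e=status.state()['eef_pos']
for dz in(0,15,30,45):
    print(dz,[(((u-[190,100]+.5)*4-.5)+[400,0]).round().tolist() for u in proj(s,[e+[48,0,13+dz],e+[-48,0,13+dz],e+[0,0,73+dz]])])
from scipy.optimize import least_squares
# flap angle from top corners of hood front face (now top): outer edge corners
uv=f([[160,201],[338,204],[338,245],[160,242]],[270,120])
r=least_squares(lambda a:(proj(t,flap([*p[:3],a[0]],[[107,77,38],[107,-77,38],[107,-77,0],[107,77,0]]))-uv).ravel(),[1.7]);print('flap',r.x,r.fun.round(1))
```

```text
bar [[ 498.18602164  -88.63350112   99.        ]
 [ 498.81080674 -127.84062224   99.        ]
 [ 497.84399302 -181.95184002   99.        ]]
side crop k4 of nominal grip [[642.0, 502.0], [666.0, 554.0]]
0 [[543.0, 322.0], [414.0, 338.0], [475.0, 256.0]]
15 [[543.0, 304.0], [412.0, 320.0], [474.0, 237.0]]
30 [[542.0, 285.0], [411.0, 301.0], [473.0, 217.0]]
45 [[541.0, 267.0], [409.0, 283.0], [471.0, 198.0]]
flap [1.67585861] [ 0.7 -0.6  0.4 -0.1  0.8  0.4  0.8  0. ]
```

Flap angle measures about 1.68, past upright. I'll nudge it further with shut fingers against the tab for margin.

```bash
python3 -m creep '0 0 0.03 0 0;0 0 0.07 0 0;0 0 0.11 0 0;0 0 0.15 0 0;0 0 0.18 0 0;0 0 0.195 0.02 0;0 0 0.195 0.05 0;0 0 0.195 0.08 0;0 0 0.195 0.11 0;0 0 0.195 0.11 0'
python3 -m creep '0 0 0.005 0 0;0 0 0.010 0 0;0 0 0.015 0 0;0 0 0.020 0 0;0 0 0.025 0 0;0 0 0.03 0 0;0 0 0.03 0 0'
python3 -c "
from h import *
t=imaging.camera('top');s=imaging.camera('side')
cv2.imwrite('pics/z5.png',np.hstack([crop(t,290,120,80,80,5),crop(s,250,150,80,80,5)]))"
```

```text
time: 11.05
eef_pos: [561.1, -144.4, 160.0]
tool_rot: [[0.006, 1.0, -0.009], [1.0, -0.006, 0.005], [0.004, -0.009, -1.0]]
force: [-0.7, -0.2, -0.2]
grip_width: 0.0
time: 11.75
eef_pos: [594.9, -146.2, 165.2]
tool_rot: [[0.005, 1.0, 0.0], [1.0, -0.005, 0.0], [0.0, 0.0, -1.0]]
force: [0.4, -0.4, 0.4]
grip_width: 0.2
```

View pics/z5.png

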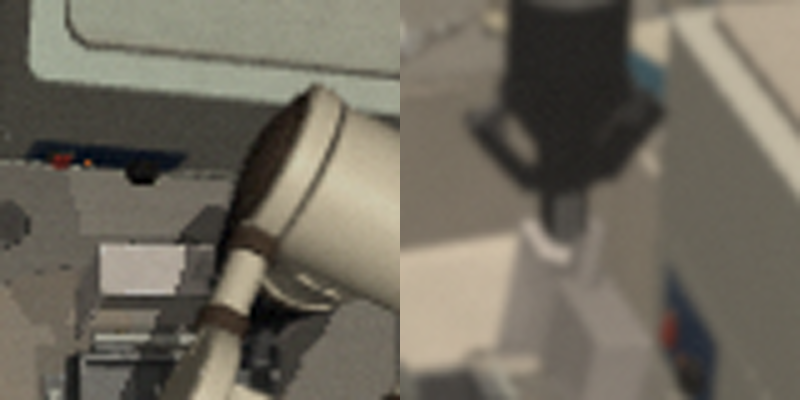

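The fingertips at (565,250) in the side crop are just short of the tab at (590,250). I'll push on and watch the force.

```bash
python3 -m creep '0 0 0.004 0 0;0 0 0.008 0 0;0 0 0.012 0 0;0 0 0.012 0 0'
python3 -m creep '0 0 0.004 0 0;0 0 0.008 0 0;0 0 0.008 0 0'
python3 - <<'E'
from h import *
s=imaging.camera('side')
for dz in (0,30,40): print(dz,proj(s,[[594.9,-146.2,165.2+dz]]))
E
```

```text
time: 12.25
eef_pos: [606.9, -146.3, 165.3]
tool_rot: [[0.005, 1.0, 0.0], [1.0, -0.005, 0.0], [0.0, 0.0, -1.0]]
force: [-0.3, -0.4, -0.6]
grip_width: 0.1
time: 12.55
eef_pos: [615.0, -146.3, 165.4]
tool_rot: [[0.005, 1.0, 0.001], [1.0, -0.005, -0.0], [-0.0, 0.001, -1.0]]
force: [0.5, 0.6, 0.2]
grip_width: 0.2
0 [[281.62782107 207.63094019]]
30 [[281.90023499 199.44799194]]
40 [[281.99264309 196.68212489]]
```

Run:
```python
from box import *
t=imaging.camera('top');s=imaging.camera('side')
p=np.load('p.npy');e=status.state()['eef_pos']
b=crop(s,255,140,75,100,6).copy()
def d(X,col):
    for u in proj(s,X):
        u=(u-[255,140]+.5)*6-.5; cv2.circle(b,tuple(u.round().astype(int).tolist()),2,col,-1)
for a,c in((1.68,(0,0,255)),(1.8,(255,0,0))): d(flap([*p[:3],a],[[152,15,15],[152,-15,15],[107,77,38],[107,-77,38],[107,-77,0],[107,77,0]]),c)
d([e+[0,0,28]],(0,255,0))
cv2.imwrite('pics/z6.png',b)
```

```text
(no output)
```

View pics/z6.png

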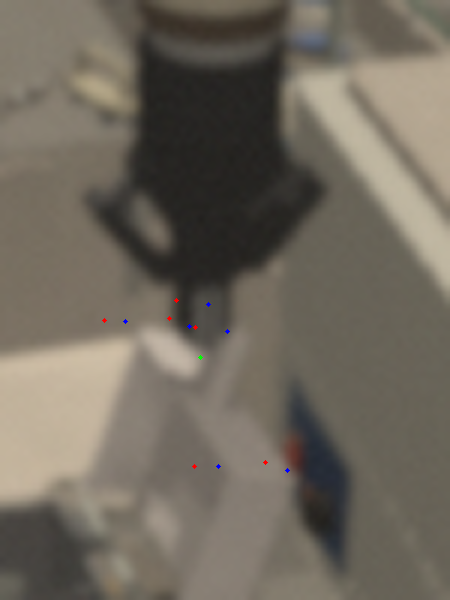

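```bash
python3 -m creep '0 0 -0.02 0 0;0 0 -0.035 -0.02 0;0 0 -0.04 -0.06 0;0 0 -0.05 -0.09 0;0.4 0.01 -0.08 -0.09 0;0.4 0.02 -0.1 -0.09 0;0.4 0.03 -0.115 -0.09 0;0.4 0.037 -0.115 -0.09 0;0.4 0.037 -0.115 -0.09 0;0.4 0.037 -0.115 -0.09 0'
python3 -m creep '0.4 0 0 0.03 0;0.4 0 0 0.07 0;0.4 0 0 0.11 0;0.4 0 0 0.14 0;0.4 0 0 0.16 0;0.4 0 0 0.16 0;0.4 0 0 0.16 0'
python3 - <<'E'
from box import *
t=imaging.camera('top');s=imaging.camera('side')
p=np.load('p.npy');e=status.state()['eef_pos'];print(e)
a=crop(t,290,140,80,100,5);b=crop(s,235,150,80,100,5).copy()
for u in proj(s,[e+[0,0,28],[500,-90,99],[500,-130,99]]):
    u=(u-[235,150]+.5)*5-.5; cv2.circle(b,tuple(u.round().astype(int).tolist()),2,(0,255,0),-1)
cv2.imwrite('pics/z7.png',np.hstack([a,b]))
E
```

```text
time: 13.7
eef_pos: [500.2, -108.9, 255.4]
tool_rot: [[0.005, 1.0, 0.001], [1.0, -0.005, -0.0], [-0.0, 0.001, -1.0]]
force: [-0.2, -0.1, 0.2]
grip_width: 33.7
time: 14.4
eef_pos: [500.1, -109.1, 95.6]
tool_rot: [[0.006, 1.0, 0.0], [1.0, -0.006, -0.0], [-0.0, 0.0, -1.0]]
force: [-0.3, 0.0, 0.6]
grip_width: 33.9
[ 501.02771028 -109.44201808   97.02311866]
```

View pics/z7.png

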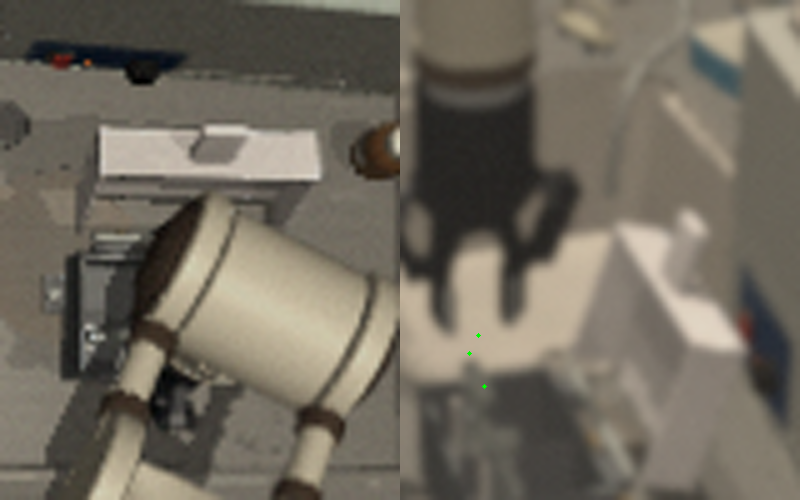

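The flap is now clearly further over (top crop 100–320, 127–180). The fingertips at (445,325) and (510,320) straddle the plate line symmetrically. Descending to pinch the bar.

```bash
python3 -m creep '0.4 0 0 0.015 0;0.4 0 0 0.03 0;0.4 0 0 0.04 0;0.4 0 0 0.05 0;0.4 0 0 0.05 0'
python3 -m creep '0 0 0 0 0;0 0 0 0 0;0 0 0 0 0;0 0 0 0 0;0 0 0 0 0;0 0 0 0 0' 40
python3 - <<'E'
from box import *
from scipy.optimize import least_squares
t=imaging.camera('top');p=np.load('p.npy')
uv=(np.array([[100,127],[320,130],[320,180],[98,177]])+.5)/5-.5+[290,140]
r=least_squares(lambda a:(proj(t,flap([*p[:3],a[0]],[[107,77,38],[107,-77,38],[107,-77,0],[107,77,0]]))-uv).ravel(),[1.7]);print('flap',r.x,r.fun.round(1))
E
```

```text
time: 15.0
eef_pos: [499.0, -108.4, 44.5]
tool_rot: [[0.005, 1.0, -0.001], [1.0, -0.005, 0.001], [0.001, -0.001, -1.0]]
force: [-0.1, -0.5, 0.3]
grip_width: 34.0
time: 15.6
eef_pos: [500.3, -109.0, 46.1]
tool_rot: [[0.005, 1.0, 0.001], [1.0, -0.005, -0.001], [-0.001, 0.002, -1.0]]
force: [0.2, -0.4, 5.1]
grip_width: 11.2
flap [1.85989629] [ 0.2 -0.4  0.   0.3  1.   0.2  1.1 -0.3]
```

Flap at 1.86, and the bar is gripped (11.2 mm against a nominal 12). Lifting slowly.

```bash
python3 -m creep '0 0 0 0 0;0 0 0 -0.003 0;0 0 0 -0.007 0;0 0 0 -0.012 0;0 0 0 -0.018 0;0 0 0 -0.024 0;0 0 0 -0.03 0;0 0 0 -0.036 0;0 0 0 -0.042 0;0 0 0 -0.048 0' 60
python3 -m creep '0 0 0 -0.008 0;0 0 0 -0.018 0;0 0 0 -0.03 0;0 0 0 -0.042 0;0 0 0 -0.055 0;0 0 0 -0.068 0;0 0 0 -0.08 0;0 0 0 -0.09 0;0 0 0 -0.095 0;0 0 0 -0.095 0'
```

```text
time: 16.65
eef_pos: [499.6, -108.7, 93.9]
tool_rot: [[0.005, 1.0, 0.0], [1.0, -0.005, -0.0], [-0.0, 0.0, -1.0]]
force: [-0.2, 0.2, -1.1]
grip_width: 10.1
time: 17.65
eef_pos: [500.0, -108.9, 189.1]
tool_rot: [[0.005, 1.0, 0.001], [1.0, -0.005, -0.001], [-0.001, 0.001, -1.0]]
force: [0.4, 0.4, -1.4]
grip_width: 10.1
```

```bash
python3 -m creep '0 0.005 0 0 0;0 0.018 0.002 0 0;0 0.036 0.005 0 0;0 0.056 0.01 0 0;0 0.076 0.018 0 0;0 0.096 0.026 0 0;0 0.116 0.034 0 0;0 0.136 0.042 0 0;0 0.156 0.05 0 0;0 0.176 0.058 0 0'
python3 -m creep '0 0.02 0.01 0 0;0 0.04 0.02 0 0;0 0.06 0.03 0 0;0 0.08 0.04 0 0;0 0.1 0.05 0 0;0 0.12 0.06 0 0;0 0.14 0.072 0 0;0 0.158 0.082 0 0;0 0.172 0.09 0 0;0 0.181 0.094 0 0'
python3 -m creep '0 0 0 0.01 0;0 0 0 0.025 0;0 0 0 0.04 0;0 0 0 0.04 0;0 0 0 0.04 0;0 0 0 0.04 0;0 0 0 0.04 0;0 0 0 0.04 0'
python3 - <<'E'
from box import *
t=imaging.camera('top');s=imaging.camera('side')
st=status.state();e=st['eef_pos'];print(e,st['joints'].round(2))
b=crop(s,180,60,160,180,2.5).copy()
for u in proj(s,[e+[0,y,30+19-87] for y in(-31,31)]+[[655,250,0],[510,250,0],[800,250,0]]):
    u=(u-[180,60]+.5)*2.5-.5; cv2.circle(b,tuple(u.round().astype(int).tolist()),2,(0,255,0),-1)
a=crop(t,210,90,160,180,2.5)
cv2.imwrite('pics/z8.png',np.hstack([a,b]))
E
```

```text
time: 18.65
eef_pos: [558.1, 69.1, 187.5]
tool_rot: [[0.005, 1.0, -0.001], [1.0, -0.005, 0.0], [0.0, -0.001, -1.0]]
force: [0.8, -0.0, -0.1]
grip_width: 10.4
time: 19.65
eef_pos: [652.9, 249.6, 187.1]
tool_rot: [[0.004, 1.0, -0.002], [1.0, -0.004, 0.0], [0.0, -0.002, -1.0]]
force: [-0.4, -0.9, -0.9]
grip_width: 10.3
time: 20.45
eef_pos: [653.9, 247.5, 149.2]
tool_rot: [[0.005, 1.0, 0.001], [1.0, -0.005, 0.0], [0.0, 0.001, -1.0]]
force: [-0.1, 0.1, -1.0]
grip_width: 10.2
[653.75527186 247.54455708 148.81426067] [0.19 0.51 1.25 0.   1.38 0.2 ]
```

View pics/z8.png

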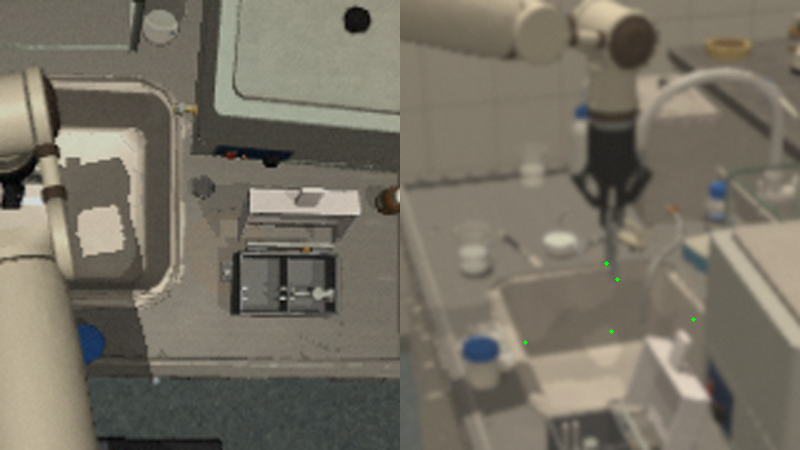

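Run:
```python
from box import *
t=imaging.camera('top');s=imaging.camera('side')
cv2.imwrite('pics/z9.png',np.hstack([crop(t,295,160,60,80,6.6),crop(s,235,110,60,80,6.6)]))
```

```text
(no output)
```

View pics/z9.png

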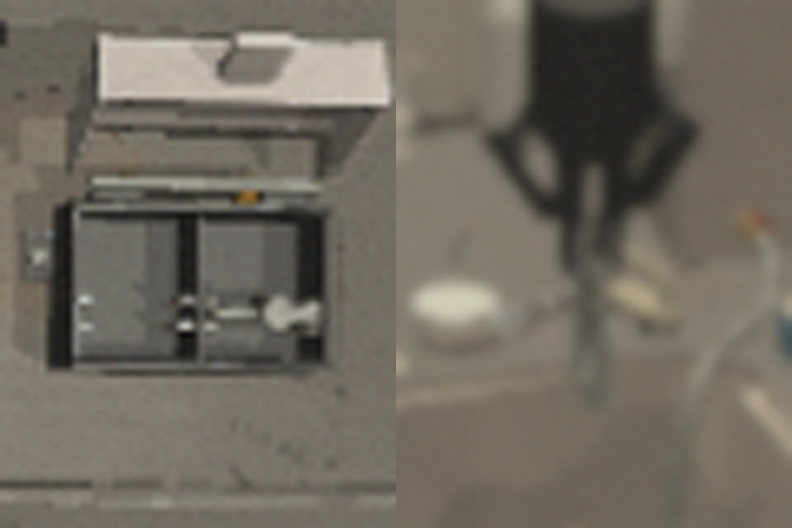

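The left bay is empty and the blank (knob at (280,312)) is still seated. The plate hangs straight in the fingers, with its lower edge at (592,400) in the side crop, about 110 mm above the rim. I'll settle and hand in.

```bash
python3 -m creep '0 0 0 0 0;0 0 0 0 0;0 0 0 0 0;0 0 0 0 0;0 0 0 0 0' && python3 -c "
from rig import status,ticket
print(abs(status.state()['dq']).max()); print(ticket.hand_in())"
```

```text
time: 21.15
eef_pos: [653.5, 247.5, 148.3]
tool_rot: [[0.005, 1.0, -0.0], [1.0, -0.005, -0.0], [-0.0, -0.0, -1.0]]
force: [-0.4, -0.3, -0.9]
grip_width: 10.7
0.0015101274689224588
the job is handed in; nothing more can be done
None
```

The job is handed in, at 21 s of the 58 s allowed. The flap stands open, and the gripper holds the filter plate upright and still over the middle of the sink.

**Flap:** I swung it open by its tab, then pushed it further with the fingers shut. It measured about 1.86 rad in the top picture.

**Filter plate:** It came up out of the left bay by its bar grip and is held at TCP (653, 247). The last checks showed:
- The plate hangs straight in the side picture, with its lower edge about 110 mm above the rim.
- The wrist carries about 0.9 N, which fits the plate's weight, and joint speeds were close to zero.
- The left bay is empty and the blank plate is still seated.

**What failed or disagreed:**
- **First grasp:** It closed on nothing. The pictures showed the fingers about 30 mm higher than the reported TCP height, so I allowed for that from then on. I did not find the cause.
- **First swing:** I aimed for about 1.8 rad, but one picture measured only 1.68, which is why I pushed it further. That push showed no clear force at the wrist, but the later picture confirmed the flap had moved.
- **Grip width:** It read 10 to 11 mm on the 12 mm bar. Earlier readings on the 30 mm tab were also about 1 mm low.
- **Bystanders:** The stopper and bottle looked untouched in the late pictures, and so did the jar and beaker as far as they could be seen. I did not measure any of them again.

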